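# Lock the filter cover of the bench fume extractor and run it up

## Robot

A 6-joint arm with a two-finger parallel gripper is mounted at the origin on a cart in front of the work surface, level with it; the furniture and walls round the work are solid. World frame = base frame: x ahead of the robot, y to its left, z up, the work surface at z = 0. Lengths are in mm, angles in rad, forces in N, time in s.
With the tool pointing down it reaches from about 375 to 750 mm from the base axis. Payload 9 kg.
Tool frame: the origin (TCP) lies between the finger pads; the fingertips stand 25 mm ahead of it and the grasp point (between the pads) lies 6 mm ahead of it; z points along the fingers, y is the line along which they close (so a half turn about z gives the same grasp; the last joint's range is limited). The gripper opens to 85 mm and grips with 20 to 120 N. Pads are 22 mm wide; open, the fingers measure 114 mm over their backs; the gripper's body (76 mm by 85 mm) begins 54 mm behind the grasp point. The pads swing forward as they close: fully open they stand 13 mm farther back than shut.
Start: joints at [-1.445, 0.104, 0.097, 1.564, 0, 1.353], TCP at [202.251, -564.915, 256.331] pointing down, gripper open.
Joint ranges: [-2.99, 2.99], [-0.84, 1.86], [-1.1, 1.16], [-1.84, 2.11], [-1.51, 1.56], [-3.14, 3.14]. Speed limits (rad/s): [2.22, 2.22, 2.57, 3.14, 3.14, 3.14].

## Interface

Orientations are given as a unit quaternion [w, x, y, z].
In Python, from rig import r, eyes gives the robot as it stands. Calls block until the motion is done:
- r.move_pose(position, orientation): joint-space move of the TCP to a pose.
- r.movel(position, rotation=None, max_speed=150): straight line of the TCP; rotation=None keeps the orientation; max_speed is the mean speed in mm/s.
- r.move_joints(angles): joint-space move.
- r.let_go() and r.grasp(newtons=None): open the fingers fully, or close them until they stop; newtons is the grip in N (None keeps the last).
- r.hold(seconds).
- r.inverse_kinematics(position, orientation): joint angles nearest the present ones, or None.
- eyes.camera(name): name is "side" or "top"; returns a dict with "img" (384x512x3 uint8, red, green, blue), "mtx" (3x3 intrinsics, pixels), "pose" (4x4, takes a point from camera to world coordinates). Camera axes: x right, y up, looking along -z (the intrinsics and any distortion apply to the point x, -y, -z); pixel columns grow to the right and rows downward; lengths in mm; the calibration is good to about 2 mm. A picture is of the moment at which its call begins. There is no depth.
A pose or a line that the arm cannot do raises r.Unreachable and nothing moves.
- r.close_job(): hands the job in; it is judged then, once.
Readings, each from a call of its own:
- r.read_time_s(): time.
- r.read_joint_pos(): joint angles.
- r.read_joint_vel(): joint speeds.
- r.read_effort(): joint torques, N m.
- r.read_tool_pos(): TCP position.
- r.read_tcp_rot(): TCP orientation.
- r.read_contact_force(): force on the tool from outside, world axes, zero at the start.
- r.read_torque(): the same for the moment, N m.
- r.read_grip_width(): opening from 0.0 (shut) to 1.0 (fully open).
- r.read_finger_force(): force on a finger pad.
Only numpy, scipy, OpenCV 4.12 (cv2) and the standard library are available. Lean on these libraries where they do the work, as an engineer would, in place of code of your own. Each camera call takes 0.05 s, during which the arm holds its last target. There are 200 camera calls.

## Task

Get the bench fume extractor ready for wood-burning: take off the sanding block that was left on its filter cover and lay it flat on the bench top. Turn the unlocked cover clockwise, as seen from above (its orange wings are there to push on), until it reaches its stop and the spring catch clicks up behind the wing, and only then turn the fan dial clockwise all the way up to its stop. Leave the glue bottle, the tin and the wooden offcut standing where they are.

Things in the scene. Friction and masses are not known exactly. Their poses are not given: they have to be found in the camera images.
- extractor: flat grey fan drum, 162 mm across, top deck 38 mm up, with a console 90 mm wide and 34 mm high in front, to 158 mm out along -x; fixed. Origin on the bench under the drum's axis; z up. Bearings are degrees anticlockwise from its +x, seen from above. A small red deck mark at bearing 165 shows the open, a green one at 75 the locked place of one wing
- cover: round black grille cover, loose, 126 mm across, seated on the drum, 24 mm high; origin on the axis at deck level, top 62 mm above the bench. Three orange wings at bearings 75, -45, -165 from its own +x, from radius 62 to 82 mm, 11 mm thick, 7 to 24 mm above the deck. Its x lies along the drum's x when locked; it starts 0.95 to 1.55 rad anticlockwise of that; a solid stop ends the turn at locked. 250 g, 2 mm of sideways play
- catch (a joint): steel ramp tongue on the deck at radius 72 mm, from bearing 81 to 96; its tip stands up to 11 mm above the deck. 0 = up, grows as it is pressed, 0.36 = flat. The wing that ends at bearing 75 rides over it in the last 20 degrees (3 to 6 N of push at the wing) and it snaps up behind, tip next to the wing
- fan_dial (a joint): fan speed dial, rad: 0 = off stop, grows clockwise from above, 2.2 = stop at full; starts 0.75 to 1.2, stays where left (friction 0.03 N m)
- fan_dial_grip (a point): point on the upright axis of the dial, 71 mm above the bench, 119.5 mm from the drum's axis along the extractor's -x. Black bar grip 34 mm long, 14 mm wide, white pointer line; its top 78 mm and its disc's top (36 mm across) 48 mm above the bench; this point's x lies along the bar and turns with it
- sanding_block_centre (a point): centre of the cork sanding block, 60 (its x) by 104 (its y) by 31 mm high, 70 g; starts flat on the cover, its centre within 17 mm of the axis, turned any way. Free bench top: x 0.40 to 0.72 m, y -0.22 to 0.27 m; other clutter lies beyond that
- glue_bottle_centre (a point): axis of the white and yellow glue bottle, 58 mm above its foot; 57 mm across, 152 mm tall; loose, beside the drum
- tin_of_screws_centre (a point): centre of the green tin, 57 mm across, 72 mm tall; loose, beside the drum
- offcut_1_centre (a point): centre of the wooden offcut, 32 by 45 by 18 mm high; loose, beside the drum, too low to be in the way of the wings. The bottle, the tin and the offcut stand outside the three arcs that the wings sweep, one each, 3 to 14 mm clear of the wing tips; which is where varies
- sanding_block: the same block, origin at the centre of its underside
Things that resemble listed ones, but are neither listed nor needed, are in the scene too. What is meant by the sanding_block is not red, and is the larger of those in its own colour.

How it is judged (in metres and radians):
On the way, in this order (a step that is already met when the one before it is completed fails the run):
1. the cover is turned to its stop and the catch has sprung up behind the wing (angle between the x axis of cover and the x axis of extractor, either way round below 0.07 rad and value of joint catch below 0.07 rad and z of cover in the frame of extractor below 0.041 m and horizontal distance between cover and extractor below 0.004 m and angle between cover's own z axis and vertical below 0.06 rad), for 0.2 s.
2. then the fan dial is turned clockwise to its stop (value of joint fan_dial above 2.1 rad), for 0.2 s.
At the end, for the whole second after the job is handed in: Cover locked: within 0.07 rad of the locked bearing, level and seated, catch up; fan dial within 0.1 rad of its full stop; sanding block lying flat at rest on the bench top itself (all of step 1 and value of joint fan_dial above 2.1 rad and height (world z) of sanding_block_centre between 0.01 and 0.021 m and angle between sanding_block_centre's own z axis and vertical below 0.1 rad and linear speed of each of sanding_block, cover below 0.02 m/s); the robot touches nothing.
It fails at once if the glue bottle is shifted more than 20 mm or tipped over (distance of glue_bottle_centre from where it was at the start of the episode above 0.02 m or angle between glue_bottle_centre's own z axis and vertical above 0.35 rad).
It fails at once if the tin is shifted more than 20 mm or tipped over (distance of tin_of_screws_centre from where it was at the start of the episode above 0.02 m or angle between tin_of_screws_centre's own z axis and vertical above 0.35 rad).
It fails at once if the offcut is shifted more than 20 mm or tipped over (distance of offcut_1_centre from where it was at the start of the episode above 0.02 m or angle between offcut_1_centre's own z axis and vertical above 0.35 rad).
It also fails if it takes over 72 s, if anything falls off the work surface, if the arm or the gripper's body presses on something with over 40 N, if the wrist force passes 120 N, or if a joint passes its speed limit or range.

## Working session

There is one attempt and no reset: what is moved stays moved. The work goes in short steps, each a Python script; the robot and the scene stay as the last script left them, time stands still between calls to the robot, and variables do not carry over. Pictures are saved under pics/ and viewed, at most 10 in all, crops included, and the job is handed in when it is done.

```bash
ls; mkdir -p pics; python3 - <<'E'
from rig import r,eyes
import cv2,numpy as np
for n in("top","side"):
    c=eyes.camera(n); np.savez(f"pics/{n}0.npz",**c)
    cv2.imwrite(f"pics/{n}0.png",cv2.resize(c["img"][:,:,::-1],(800,600),interpolation=cv2.INTER_CUBIC))
    print(n,c.keys(),c["mtx"].round(1).tolist(),c["pose"].round(3).tolist())
E
```

```text
pics
top dict_keys(['img', 'mtx', 'pose']) [[462.2, 0.0, 250.3], [0.0, 462.2, 185.9], [0.0, 0.0, 1.0]] [[-0.006, 0.994, -0.107, 436.317], [-1.0, -0.006, -0.003, 78.669], [-0.004, 0.107, 0.994, 1203.035], [0.0, 0.0, 0.0, 1.0]]
side dict_keys(['img', 'mtx', 'pose']) [[427.4, 0.0, 255.4], [0.0, 427.4, 192.1], [0.0, 0.0, 1.0]] [[-0.998, 0.01, -0.055, 519.838], [-0.055, -0.402, 0.914, 917.228], [-0.014, 0.916, 0.402, 446.212], [0.0, 0.0, 0.0, 1.0]]
```

View pics/top0.png

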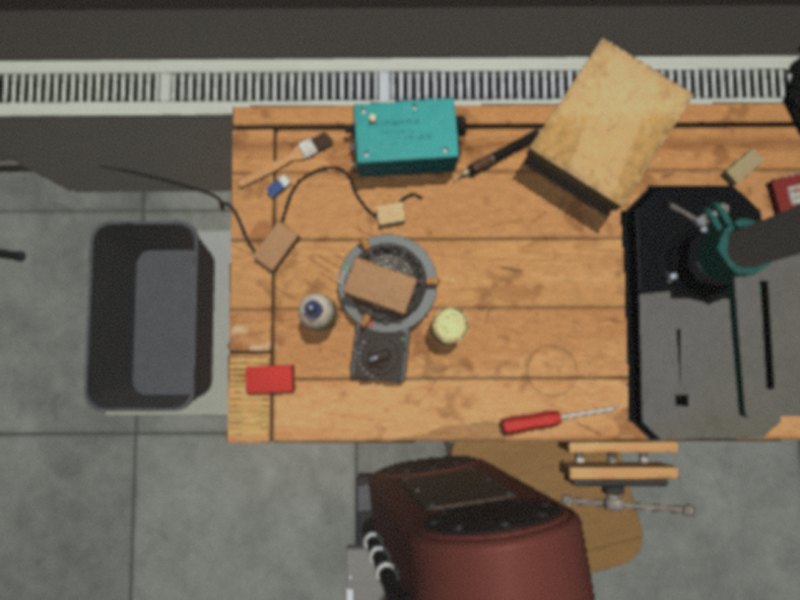

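View pics/side0.png

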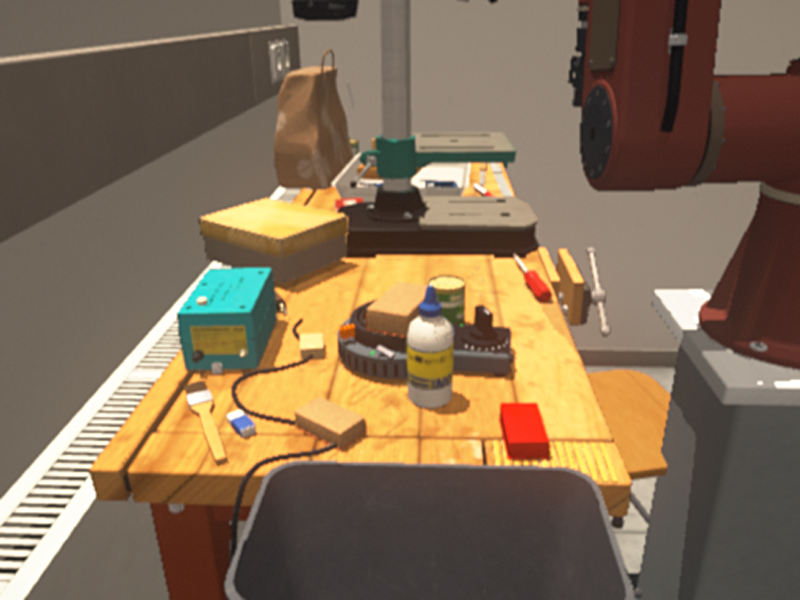

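The top view shows the drum at (388,285) with the block on it. The bottle is at (317,312), the tin at (449,326), the offcut at (390,213) and the dial at (378,357). I'll enlarge that area.

```bash
python3 - <<'E'
import cv2,numpy as np
a=np.load("pics/top0.npz")["img"][147:247,185:315,::-1]
cv2.imwrite("pics/crop0.png",cv2.convertScaleAbs(cv2.resize(a,(780,600),interpolation=cv2.INTER_CUBIC),alpha=1.5,beta=10))
E
```

```text
(no output)
```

View pics/crop0.png

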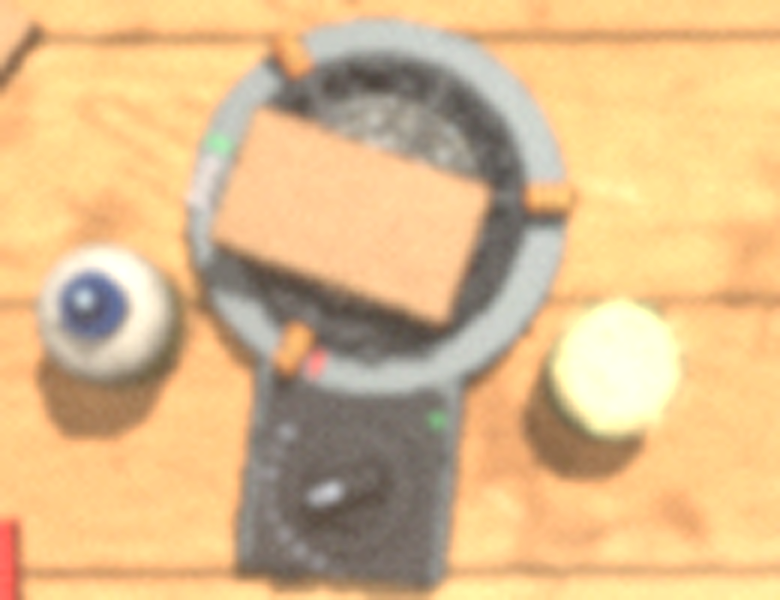

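```bash
cat > h.py <<'E'
import numpy as np
def ray(cam,u,v,z):
    K,P=cam["mtx"],cam["pose"]
    d=np.array([(u-K[0,2])/K[0,0],-(v-K[1,2])/K[1,1],-1.0]); d=P[:3,:3]@d
    return P[:3,3]+d*(z-P[2,3])/d[2]
def down(yaw):  # tool pointing down, closing line (tool y) at angle yaw+90 ; tool x at yaw
    # R = Rz(yaw) @ Rx(pi)
    return np.array([0,np.cos(yaw/2),np.sin(yaw/2),0])
E
python3 - <<'E'
from h import *
c=np.load("pics/top0.npz")
def C(u,v,z): return ray(c,185+(u+.5)/6-.5,147+(v+.5)/6-.5,z)[:2]
def F(u,v,z): return ray(c,(u+.5)*.64-.5,(v+.5)*.64-.5,z)[:2]
O=C(377,206,38)
for n,p in dict(drum=O,wA=C(293,55,62),wB=C(550,198,62),wC=C(294,348,62),b1=C(260,105,93),b2=C(492,187,93),b3=C(445,327,93),b4=C(212,240,93),
 green=C(218,144,38),red=C(316,362,38),conL=C(240,573,34),conR=C(440,587,34),dial=C(345,487,78),ptr=C(325,493,78),bottle=C(92,302,152),tin=C(615,365,72),offcut=F(391,211,18),brown=F(277,247,20)).items():
    d=p-O; print(n,p.round(1),"r %.1f brg %.1f"%(np.hypot(*d),np.degrees(np.arctan2(d[1],d[0]))))
b=np.array([C(260,105,93),C(492,187,93),C(445,327,93),C(212,240,93)])
print(b.mean(0),np.linalg.norm(b-np.roll(b,1,0),axis=1),np.degrees(np.arctan2(*(b[0]-b[1])[::-1])))
from rig import r
print(r.read_time_s(),r.read_tcp_rot(),r.read_contact_force())
for yaw in (0,1.57,-1.57,.3,-.3,3.14):print(yaw,r.inverse_kinematics([560,110,200],list(down(yaw))))
E
```

```text
drum [575.   89.9] r 0.0 brg 0.0
wA [635.7 124.3] r 69.8 brg 29.6
wB [575.   17.9] r 71.9 brg -90.0
wC [513.4 124.1] r 70.5 brg 150.9
b1 [609.9 136.5] r 58.2 brg 53.2
b2 [575.9  42.9] r 47.0 brg -88.9
b3 [519.4  62.3] r 62.0 brg -153.6
b4 [555.1 155.8] r 68.9 brg 106.8
green [601.9 157.2] r 72.5 brg 68.2
red [509.1 115.9] r 70.8 brg 158.5
conL [421.1 148.1] r 164.5 brg 159.3
conR [414.8  64.4] r 162.2 brg -171.0
dial [456. 103.] r 119.7 brg 173.7
ptr [453.6 111.1] r 123.2 brg 170.1
bottle [525.3 197.4] r 118.4 brg 114.8
tin [505.   -7.2] r 119.7 brg -125.8
offcut [698.4  82.5] r 123.6 brg -3.4
brown [638.4 272.1] r 192.9 brg 70.8
[565.0509588   99.39085336] [ 58.14497604  99.5574039   59.70705407 100.1034971 ] 70.00753201247214
0.1 [-5.86447347e-04  9.85263213e-01  1.71044020e-01  8.48767860e-06] [-0.51358658 -0.52305254  0.16332652]
0 [-0.03512841  0.01088177 -0.10124213  1.45867242  0.          3.10646424]
1.57 [-0.03512841  0.01088177 -0.10124213  1.45867242  0.          1.53646424]
-1.57 [-0.03512841  0.01088177 -0.10124213  1.45867242  0.         -1.60672106]
0.3 [-0.03512841  0.01088177 -0.10124213  1.45867242  0.          2.80646424]
-0.3 [-0.03512841  0.01088177 -0.10124213  1.45867242  0.         -2.87672106]
3.14 [-0.03512841  0.01088177 -0.10124213  1.45867242  0.         -0.03353576]
```

```bash
python3 - <<'E'
from h import *
from rig import r,eyes
import cv2
q=list(down(np.radians(70)))
r.let_go()
r.movel([140,-385,290],max_speed=250)
r.move_pose([400,20,290],q)
r.move_pose([565,99,190],q)
print(r.read_time_s(),r.read_joint_pos())
r.movel([565,99,88],max_speed=120); print(r.read_contact_force())
r.grasp(25); print(r.read_grip_width(),r.read_finger_force(),r.read_contact_force())
r.movel([565,99,200],max_speed=150)
print(r.read_grip_width(),r.read_time_s(),r.read_contact_force())
for n in("top","side"):
    c=eyes.camera(n); np.savez(f"pics/{n}1.npz",**c)
a=np.vstack([np.load("pics/top1.npz")["img"][130:250,170:330],np.load("pics/side1.npz")["img"][120:260,200:360]])[:,:,::-1]
cv2.imwrite("pics/p1.png",cv2.resize(a,None,fx=2.3,fy=2.3,interpolation=cv2.INTER_CUBIC))
E
```

```text
3.8417 [-5.57578508e-02  1.96862350e-02 -1.09200586e-01  1.44190367e+00
 -2.82724275e-04  1.86474960e+00]
[-0.05684334  0.14274661  0.22878948]
0.6884891690031507 28.55597734451294 [-0.33791314  0.59788887  3.49281612]
0.6951179522742678 6.1 [ 0.61570787 -0.55933586 -1.20666125]
```

View pics/p1.png

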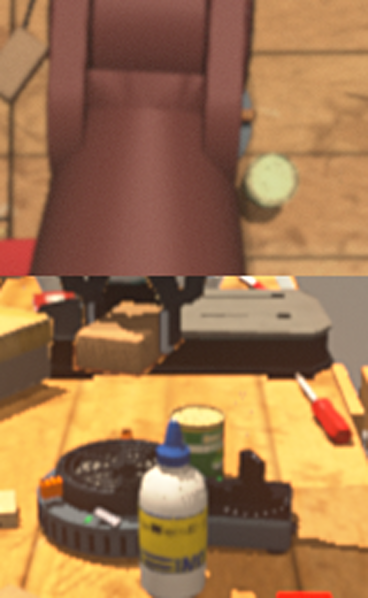

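The block is in the gripper (width about 59 mm), and the cover and its neighbours look undisturbed. Next I'll lay the block on the free bench to the right.

```bash
python3 - <<'E'
from h import *
from rig import r,eyes
import cv2
q=list(down(np.radians(70)))
r.move_pose([590,-140,180],q)
r.movel([590,-140,34],max_speed=120)
z=34
f0=r.read_contact_force()[2]
while z>23.5:
    z-=1; r.movel([590,-140,z],max_speed=40)
    f=r.read_contact_force()[2]
    if f-f0>3: break
print(z,f0,f); r.let_go()
r.movel([590,-140,150])
r.grasp(20)
q2=list(down(np.radians(180+47)))
r.move_pose([460,-140,250],q2)
print(r.read_time_s(),r.read_joint_pos())
c=eyes.camera("top"); np.savez("pics/top2.npz",**c)
a=c["img"][140:240,190:320,::-1]
cv2.imwrite("pics/p2.png",cv2.convertScaleAbs(cv2.resize(a,(780,600),interpolation=cv2.INTER_CUBIC),alpha=1.4,beta=5))
E
```

```text
26 -0.42775825400625855 10.4245066031807
15.0667 [-5.68291889e-01 -2.62366923e-01 -2.63164271e-01  1.57007950e+00
  1.56008729e-05 -1.38812048e+00]
```

View pics/p2.png

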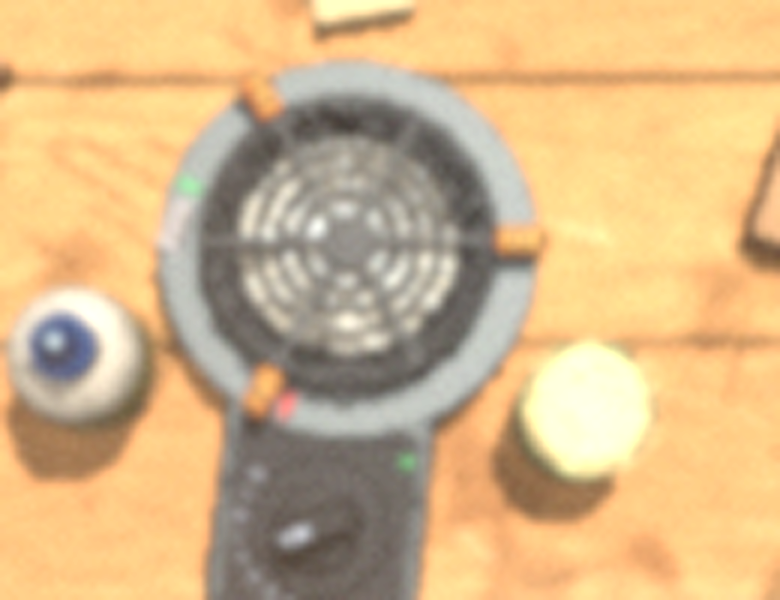

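```bash
cat > push.py <<'E'
from h import *
from rig import r,eyes
O=np.array(np.load("O.npy"))
def pose(phi,R=77,z=71):
    a=np.radians(phi); return [O[0]+R*np.cos(a),O[1]+R*np.sin(a),z],list(down(a+np.pi))
def ft(phi):
    a=np.radians(phi); f=np.array(r.read_contact_force()); return -np.sin(a)*f[0]+np.cos(a)*f[1],f[2]
E
python3 - <<'E'
from h import *
c=np.load("pics/top2.npz")
C=lambda u,v,z: ray(c,190+(u+.5)/6-.5,140+(v+.5)/6-.5,z)[:2]
W=[C(262,96,62),C(518,240,62),C(265,390,62)]
O=np.mean(W,0); print(O,C(348,238,62),C(349,248,38)); np.save("O.npy",O)
for w in W: d=w-O; print(np.hypot(*d),np.degrees(np.arctan2(d[1],d[0])))
from push import *
p,q=pose(55,z=220); r.move_pose([560,60,250],q); r.move_pose(p,q)
p,q=pose(55); r.movel(p,max_speed=120); print(r.read_contact_force(),r.read_time_s())
phi=55
while phi>-16:
    phi-=6; p,q=pose(phi); r.movel(p,q,max_speed=60)
    f=ft(phi); print(phi,np.round(f,1),end="; ")
    if f[0]>15: break
print(r.read_time_s())
E
```

```text
[574.85735748  89.08090235] [576.29347276  89.20229069] [574.97358199  89.02300844]
70.90822677970269 30.191107242294617
70.31197198571014 -89.8736538375454
70.54286164172537 150.5782707542565
[ 0.91801975 -0.2916869   0.17787627] 17.925
49 [0.3 0.1]; 43 [-0.4  0.4]; 37 [-0.5 -0. ]; 31 [-0.6  0. ]; 25 [-0.2 -0. ]; 19 [ 0.1 -0. ]; 13 [-0.4  0.3]; 7 [ 0.9 -0.6]; 1 [-0.3  0.4]; -5 [-0.3  0.3]; -11 [0.  0.7]; -17 [0.5 1. ]; 21.325
```

```bash
python3 - <<'E'
from push import *
import cv2
for phi in np.arange(-18.5,-46,-1.5):
    p,q=pose(phi); r.movel(p,q,max_speed=40)
    f=ft(phi); print(phi,np.round(f,1),end="; ")
    if f[0]>13: break
r.hold(.3); print(ft(phi),r.read_time_s())
a=[]
for n in("top","side"):
    c=eyes.camera(n); np.savez(f"pics/{n}3.npz",**c)
a=np.vstack([np.load("pics/top3.npz")["img"][140:240,190:320],np.load("pics/side3.npz")["img"][170:270,200:330]])[:,:,::-1]
cv2.imwrite("pics/p3.png",cv2.convertScaleAbs(cv2.resize(a,None,fx=3,fy=3,interpolation=cv2.INTER_CUBIC),alpha=1.3))
E
```

```text
-18.5 [ 0.4 -0. ]; -20.0 [0.3 0.4]; -21.5 [-0.3  0.1]; -23.0 [ 1.2 -0.8]; -24.5 [0.7 0.8]; -26.0 [ 2.6 -0.5]; -27.5 [-0.1  0. ]; -29.0 [ 0.  -0.4]; -30.5 [ 1.1 -0.1]; -32.0 [0.6 0.2]; -33.5 [ 0.6 -0.8]; -35.0 [0.5 0.4]; -36.5 [ 3.5 -1. ]; -38.0 [ 8.4 -1.2]; -39.5 [14.  -2.3]; (np.float64(14.405504708778793), np.float64(-1.973309746731804)) 25.375
```

View pics/p3.png

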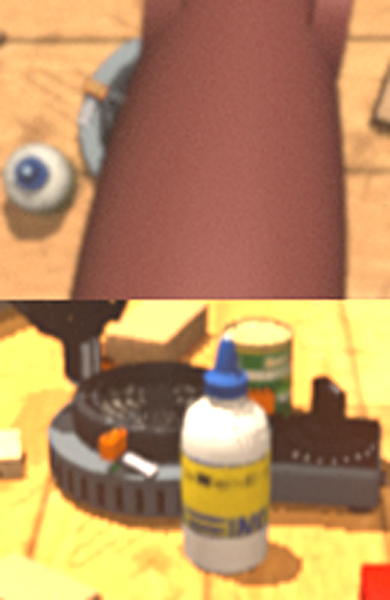

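```bash
python3 - <<'E'
from push import *
import cv2
for phi in (-40.5,-41.5,-42.5):
    p,q=pose(phi); r.movel(p,q,max_speed=30)
    f=ft(phi); print(phi,np.round(f,1),end="; ")
    if f[0]>25 or f[0]<5: break
r.hold(.2)
for phi in (-39,-36,-30,-25): p,q=pose(phi); r.movel(p,q,max_speed=60)
p,q=pose(-25,z=200); r.movel(p,q); print(ft(-25))
r.move_pose([460,-140,250],q)
print(r.read_time_s())
for n in("top","side"):
    c=eyes.camera(n); np.savez(f"pics/{n}4.npz",**c)
a=np.hstack([cv2.resize(np.load("pics/top4.npz")["img"][140:240,200:290],None,fx=4.4,fy=4.4,interpolation=cv2.INTER_CUBIC),cv2.resize(np.load("pics/side4.npz")["img"][200:255,210:260],(400,440),interpolation=cv2.INTER_CUBIC)])[:,:,::-1]
cv2.imwrite("pics/p4.png",cv2.convertScaleAbs(a,alpha=1.3))
E
```

```text
-40.5 [18.  -2.6]; -41.5 [22.4 -4.9]; -42.5 [28.3 -6.4]; (np.float64(-0.1027680418183208), np.float64(0.024221517088116262))
29.5417
```

View pics/p4.png

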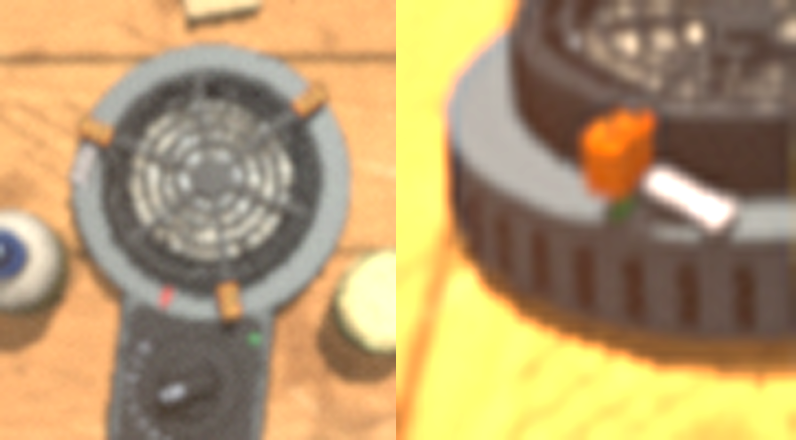

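The wing sits at the green mark and the catch tongue is up, its tip next to the wing. I'll check the angle numerically, then turn the dial (bar at about 109° in world).

```bash
cat > t.py <<'E'
from push import *
c=np.load("pics/top4.npz")
C=lambda u,v: ray(c,200+(u+.5)/4.4-.5,140+(v+.5)/4.4-.5,62)[:2]
W=[C(97,130),C(311,98),C(230,300)];m=np.mean(W,0);print(m)
for w in W: d=w-m; print(np.degrees(np.arctan2(d[1],d[0]))+6.6)
D=[456.2,102.9]
Q=lambda y:list(down(np.radians(y)))
r.move_pose(D+[200],Q(289)); r.let_go()
r.movel(D+[80],max_speed=120); print(r.read_contact_force())
r.grasp(25); print(r.read_grip_width(),r.read_contact_force(),r.read_torque(),r.read_time_s())
y=289
while y>180:
    y-=6; r.movel(D+[80],Q(y),max_speed=60)
    t=r.read_torque(); print(y,np.round(t,2),end="; ")
    if abs(t[2])>0.3: break
r.hold(.2)
print(r.read_time_s(),r.read_joint_pos(),r.read_contact_force())
E
python3 t.py
```

```text
[575.61399783  88.30818936]
74.5917748832854
-45.2676661106465
-165.8246436969048
[-0.5965048  -0.5689503   0.57112879]
0.15503494115360641 [ 4.62193002  1.48536543 -0.78376697] [ 0.21629548 -0.90344066 -0.0044408 ] 33.8333
283 [ 0.23 -1.08 -0.07]; 277 [ 0.21 -0.99 -0.05]; 271 [ 0.22 -0.97  0.05]; 265 [ 0.32 -0.97 -0.11]; 259 [ 0.36 -1.02 -0.01]; 253 [ 0.42 -0.86  0.03]; 247 [ 0.53 -0.78  0.02]; 241 [ 0.58 -0.66 -0.04]; 235 [ 0.59 -0.6  -0.07]; 229 [ 0.64 -0.56 -0.03]; 223 [ 0.1  -0.23  1.04]; 36.875 [-5.87259116e-02 -2.66949634e-01 -5.75975025e-01  1.26211729e+00
 -4.87505362e-04 -8.18324774e-01] [0.27078904 0.39381386 8.89436788]
```

```bash
python3 - <<'E'
from push import *
import cv2
r.let_go(); D=[456.2,102.9]
r.movel(D+[200],max_speed=120); r.move_pose([460,-160,250],list(down(np.radians(223))))
print(r.read_time_s())
for n in("top","side"):
    c=eyes.camera(n); np.savez(f"pics/{n}5.npz",**c)
T=np.load("pics/top5.npz")["img"];S=np.load("pics/side5.npz")["img"]
a=np.hstack([cv2.resize(T[130:240,190:340],(600,440),interpolation=cv2.INTER_CUBIC),cv2.resize(S[190:245,210:235],(200,440),interpolation=cv2.INTER_CUBIC)])[:,:,::-1]
cv2.imwrite("pics/p5.png",cv2.convertScaleAbs(a,alpha=1.3))
E
```

```text
39.7583
```

View pics/p5.png

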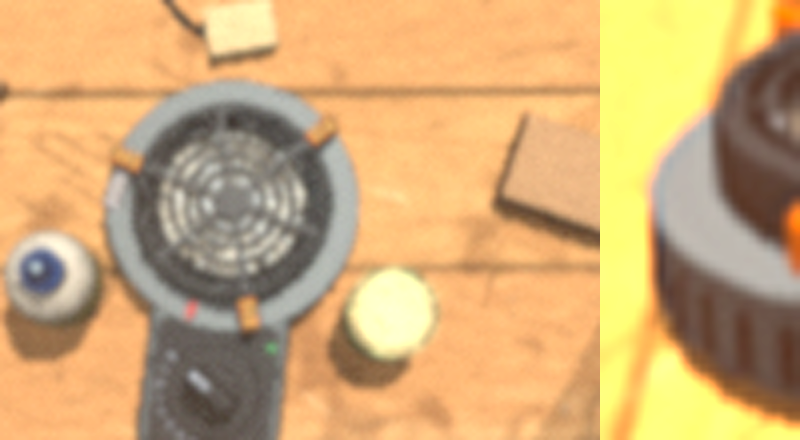

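The pointer is now at about 43°, on the last tick, and the dial hit a hard stop there (1 N·m). The cover is locked, the block lies flat at right, and the bottle and tin are where they were. I'm handing it in.

```bash
python3 - <<'E'
from rig import r
print(r.close_job(),r.read_time_s())
E
```

```text
the job is handed in; nothing more can be done
the job is handed in; nothing more can be done
```

The job is handed in at about 40 s of the 72 s allowed: the sanding block is flat on the bench, the cover is at its stop with the catch up, and the dial is at full. The bottle, tin and offcut are still in place. This is from my own images and force readings; the judge's verdict was not shown.

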